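Slide the pepper mill back into its gap by the window

TASK

The tall beech pepper mill has been left standing out on the tiled sill. Push it from behind with the fingertips, low on its body so that it slides upright over the tiles, gently back into its gap in the row between the honey jar and the white sugar pot, until its foot is right up against the tiled upstand below the window and it touches neither neighbour. Do not take it between the fingers, lift it or tip it, leave everything else on the sill where it stands, and take the hand away at the end.

Things in the scene. Friction and masses are not known exactly. Their poses are not given: they have to be found in the camera images.
- pepper_mill: Beech pepper mill, loose, 203 mm tall, 0.25 to 0.5 kg. Origin: centre of its underside, z up its axis; yaw means nothing. A plain cylinder 64 mm across up to 58 mm high, then a slim waist 29 mm across at 112 mm and a head 44 mm across at 156 mm. Felt foot on glazed tiles, friction 0.35 to 0.55: it slides if pushed below about 50 mm, tips if pushed much higher. Lean the fingers forward some 20 degrees to keep the hand off its head.
- upstand: Fixed tiled upstand below the window, at the far side of the sill. Origin: at the foot of its front face, behind the middle of the gap. Its x is level and square to the face, pointing away from the robot; its y runs along the face; it may be turned a few degrees. The face is 50 mm high, with a 12 mm marble board above set back 4 mm. A mill touching it has its axis 32 mm before the face.
- honey_jar: Squat amber glass honey jar with a steel lid, loose, 0.45 kg, 68 mm across, 76 mm tall. Origin: centre of its underside. It stands about 2 mm in front of the upstand, on one side of the gap (left or right varies), its axis about 92 mm from the middle of the gap. To stay put.
- sugar_pot: Squat white ceramic sugar pot with a flat beech lid and small knob, loose, 0.4 kg, 68 mm across, 82 mm tall. Origin: centre of its underside. It stands about 2 mm in front of the upstand on the other side of the gap, its axis about 92 mm from the gap's middle, which leaves some 116 mm clear between the two neighbours. To stay put.
- lazy_susan: Lazy Susan to the right of the work: origin at the centre of its fixed foot, on the sill. On the foot a round beech board 310 mm across turns freely; its top is 30 mm above the sill, and a leaf-shaped silicone trivet 4 mm thick lies on it. Not part of the work.
- teapot: Small grey ceramic teapot with hinged lid on the trivet, loose; body 100 mm across, 100 mm tall, spout along its own -y and handle along +y. Origin: centre of its underside. To be left alone.
- jar1: Hexagonal glass jar with steel lid on the lazy Susan, loose, 64 mm over the corners, 96 mm tall. Origin: centre of its underside. To be left alone.
- jar2: A second jar, the same.
- jar3: A third jar, the same.
- tongs: Steel tongs, loose, 215 mm long, lying along their x axis on the board's edge. Origin: middle of their underside. To be left alone.

How it is judged:
By the outcome, as a careful person would: the job done as asked, in the order asked, and still so for the second after the job is handed in, with the robot touching nothing.
It also fails if it takes over 38 s, if anything falls off the work surface, if the arm or the gripper's body presses on something with over 40 N, if the wrist force passes 120 N, or if a joint passes its speed limit or range.

ROBOT

A 6-joint arm with a two-finger parallel gripper is mounted at the origin on the work surface. World frame = base frame: x ahead of the robot, y to its left, z up, the work surface at z = 0. Lengths are in m, angles in rad, forces in N, time in s.
With the tool pointing down it reaches from about 0.275 to 0.825 m from the base axis. Payload 5.2 kg.
Tool frame: the origin (TCP) lies midway between the tips of the shut fingers; the grasp point (between the pads) lies env.grasp_offset behind it (env.grasp_offset is the distance from the TCP to the grasp point, in m); z points along the fingers, y is the line along which they close (so a half turn about z gives the same grasp; the last joint's range is limited). The gripper opens to 93 mm and grips with 3 to 60 N. Pads are 15 mm wide; open, the fingers measure 128 mm over their backs; the gripper's body (75 mm by 188 mm) begins 65 mm behind the grasp point.
Start: joints at [-1.329, 0.259, 1.535, -0, 1.348, -0.203], TCP at [0.237, -0.496, 0.219] pointing down, gripper open.
Joint ranges: [-3.14, 3.14], [-0.91, 2.08], [0.19, 2.58], [-1.22, 4.36], [0.22, 2.71], [-3.12, 3.12]. Speed limits (rad/s): [2.57, 2.57, 3.14, 3.14, 3.14, 3.14].

INTERFACE

Orientations are given as a unit quaternion [x, y, z, w].
In Python, from plant import observe, vision, env gives the robot as it stands.
- The arm moves only by the tool play_rows, never from a script. Its argument "series" is a list of rows, each a list of 7 numbers: the turn, a rotation vector about the tool's x, y, z in degrees, then the shift along the tool's x, y, z in cm, then the finger opening in cm, from 0 to 9.3. A call has 1 to 8 rows; each row is the pose to reach, as a shift and turn from the pose commanded when the call began, along the tool's axes at that moment; what a row does not reach only later rows make up. A row lasts 1/10 s, in which the tool goes at most 50 mm and 8.59 degrees, less where a joint would pass 70% of its speed; a pose out of reach is approached as far as the arm can. A call with a gripper value outside its range is refused whole. The fingers move at their own pace and stop on an object; "force" is the grip in N (left out, the last holds). Time passes only in rows, so rows that repeat a pose let the fingers close. It gives the time, the measured TCP pose, the force, the opening and the grip force at its end, in the units of the state.
- observe(): the state, without advancing time (a new reading comes with each control period).
- vision.get_image(name): name is "scene" or "top" or "wrist"; returns (picture, depth): 480x640x3 uint8, red, green, blue; 480x640 float32, m along the optical axis (not along the pixel's ray), 0 where there is no reading.
- vision.camera_info(name): a dict with "intrinsics" (3x3 intrinsics, pixels), "R" (3x3) and "t" (3): a world point X has camera coordinates R X + t; the wrist camera has in their place "T_tool_cam" (4x4, takes a point from camera to tool coordinates, whose origin is the TCP and whose axes are the flange's). Camera axes: x right, y down, z forward; pixel columns grow to the right and rows downward; lengths in m; the calibration is good to about 2 mm. A picture is of the moment at which its call begins: read the wrist's pose just before it. camera_info takes no time and is no camera call.
- env.close_job(): hands the job in; it is judged then, once.
Trained networks look in the newest picture that a camera, given by its name, has taken for a name from the list of things; names that differ only in an ending like _2 or _b are one class to them, and where a whole thing is asked for, a point or a joint stands for the part that bears it (a point fixed in the world has none). Each returns a list of dicts, best first, with "p" (0 to 1); they miss things now and then, are a little off and sometimes report something else, mostly with a low value. They report only what shows in the picture. A call takes as long as a camera call.
- vision.regions_of(camera, thing): "region" (480x640 bool, what is visible of it) and "extent" ([left, top, width, height] in pixels, round what is visible of it).
The state is a dict: "clock": time; "qpos": joint angles; "joint_vel": joint speeds; "effort": joint torques, N m; "ee_pos": TCP position; "tcp_rot": TCP orientation; "force": force on the tool from outside, world axes, zero at the start; "torque": the same for the moment, N m; "gripper_width": finger opening in m; "gripper_force": force on a finger pad.
Only numpy, scipy, OpenCV 4.12 (cv2) and the standard library are available. Lean on these libraries where they do the work, as an engineer would, in place of code of your own. Each camera call takes 0.05 s, during which the arm holds its last target. There are 200 camera calls.

## Working session

There is one attempt and no reset: what is moved stays moved. The work goes in short steps, Python scripts to look and compute and a tool call to move; the robot and the scene stay as the last step left them, time stands still between calls to the robot, and variables do not carry over. Pictures are saved under pics/ and viewed, at most 10 in all, crops included, and the job is handed in when it is done.

Besides the shell and the picture viewer there is one more tool, called by a JSON object that holds its "method" and its "body". play_rows: Moves the arm, as the interface text tells. Its arguments: {"type":"object","properties":{"series":{"type":"array"},"force":{"type":"number"}},"required":["series"]}

```bash
mkdir -p pics; cat > h.py <<'E'
import numpy as np, cv2
from plant import observe, vision, env
from scipy.spatial.transform import Rotation as Ro
def cam(name,s=None):
    c=vision.camera_info(name);K=np.array(c["intrinsics"])
    if "R" in c: R=np.array(c["R"]);t=np.array(c["t"]); return K,R.T,-R.T@t
    s=s or observe();T=np.eye(4);T[:3,:3]=Ro.from_quat(s["tcp_rot"]).as_matrix();T[:3,3]=s["ee_pos"]
    T=T@np.array(c["T_tool_cam"]);return K,T[:3,:3],T[:3,3]
def cloud(name,d,s=None):
    K,R,o=cam(name,s);v,u=np.mgrid[:480,:640]
    P=np.stack([(u-K[0,2])/K[0,0]*d,(v-K[1,2])/K[1,1]*d,d],-1)
    return P@R.T+o
def grab(name,fn=None):
    s=observe();im,d=vision.get_image(name)
    if fn: cv2.imwrite('pics/'+fn,im[:,:,::-1])
    return s,im,d,cloud(name,d,s)
def circ(P):
    A=np.c_[2*P,np.ones(len(P))];b=(P**2).sum(1);x=np.linalg.lstsq(A,b,rcond=None)[0]
    return x[:2],np.sqrt(x[2]+x[0]**2+x[1]**2)
E
python3 - <<'E'
from h import *
for n in ("scene","top"):
    s,im,d,W=grab(n,n+'0.png'); print(n,cam(n)[2],(d>0).mean())
    for th in ("pepper_mill","honey_jar","sugar_pot","teapot"):
        for r in vision.regions_of(n,th)[:2]:
            m=r["region"]&(d>0); P=W[m]
            if len(P)<20: print(th,r["p"],"few");continue
            print(th,round(r["p"],2),r["extent"],"med",np.median(P,0).round(3),"lo",np.percentile(P,3,0).round(3),"hi",np.percentile(P,97,0).round(3))
s=observe();print(s["clock"],s["ee_pos"],s["tcp_rot"],env.grasp_offset)
E
```

```text
scene [1.42026746 0.461326   0.75020693] 0.9932259114583334
pepper_mill 0.72 [400.2, 200.9, 32.0, 83.5] med [0.53  0.177 0.076] lo [ 0.508  0.143 -0.   ] hi [0.546 0.201 0.187]
honey_jar 0.87 [310.9, 252.1, 30.2, 33.8] med [0.665 0.023 0.072] lo [ 0.631 -0.01   0.036] hi [0.686 0.046 0.076]
honey_jar 0.35 [191.6, 176.5, 115.1, 58.8] med [ 0.498 -0.288  0.028] lo [ 0.342 -0.458  0.014] hi [ 0.613 -0.187  0.032]
sugar_pot 0.76 [385.8, 278.3, 33.5, 30.4] med [0.659 0.196 0.066] lo [0.625 0.164 0.041] hi [0.681 0.224 0.075]
teapot 0.76 [232.2, 158.0, 48.7, 39.9] med [ 0.443 -0.317  0.092] lo [ 0.406 -0.407  0.044] hi [ 0.47  -0.264  0.115]
top [ 0.47864877 -0.05576624  0.84056509] 0.9958463541666667
pepper_mill 0.79 [167.5, 252.3, 61.0, 34.7] med [0.511 0.16  0.086] lo [ 0.484  0.142 -0.002] hi [0.542 0.2   0.199]
pepper_mill 0.55 [442.1, 225.7, 53.3, 33.6] med [ 0.555 -0.278  0.123] lo [ 0.531 -0.311  0.036] hi [ 0.581 -0.26   0.127]
honey_jar 0.72 [273.1, 170.1, 40.5, 45.0] med [0.647 0.013 0.074] lo [ 0.621 -0.015  0.013] hi [0.68  0.043 0.077]
honey_jar 0.7 [450.4, 293.2, 102.5, 58.3] med [ 0.425 -0.326  0.103] lo [ 0.384 -0.384  0.074] hi [ 0.466 -0.276  0.127]
sugar_pot 0.79 [178.1, 174.2, 40.8, 44.0] med [0.643 0.185 0.067] lo [0.616 0.16  0.01 ] hi [0.675 0.219 0.077]
teapot 0.58 [449.9, 291.6, 104.6, 63.4] med [ 0.425 -0.326  0.102] lo [ 0.384 -0.39   0.073] hi [ 0.466 -0.27   0.127]
0.5 [ 0.23667643 -0.49647449  0.21863889] [ 9.75374946e-01  2.20553200e-01  1.22223747e-05 -1.18282464e-05] 0.0188
```

View pics/top0.png

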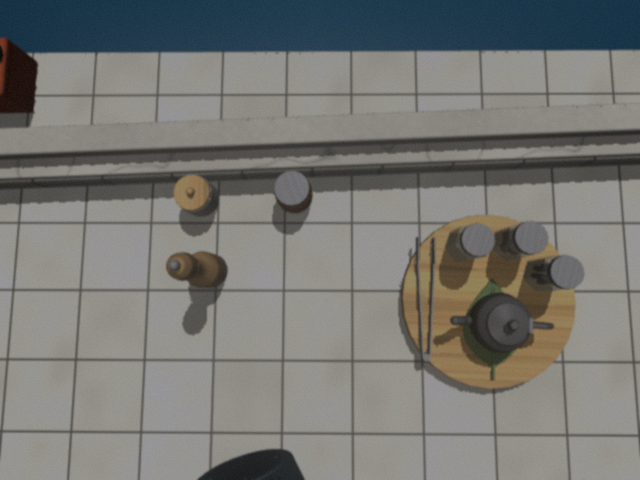

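View pics/scene0.png

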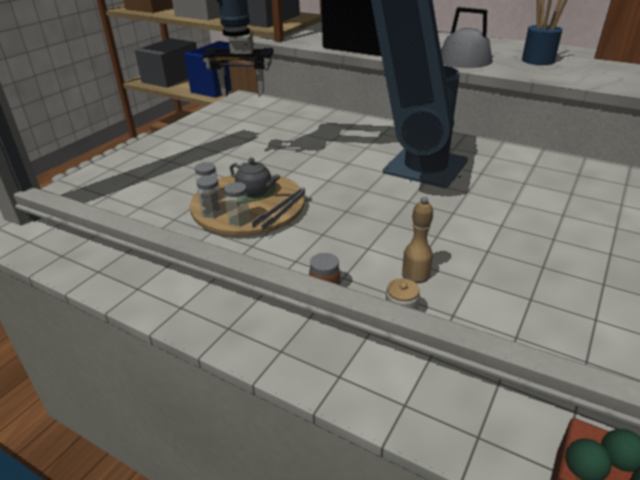

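```bash
python3 - <<'E'
from h import *
for n in ("top","scene"):
    s,im,d,W=grab(n)
    reg={}
    for th in ("pepper_mill","honey_jar","sugar_pot"):
        m=vision.regions_of(n,th)[0]["region"]&(d>0)
        m=cv2.erode(m.astype(np.uint8),np.ones((2,2)))>0
        P=W[m]; 
        for lo,hi in [(0.005,.03),(.03,.057),(.06,.074),(.07,.085),(.14,.165),(.18,.21)]:
            q=P[(P[:,2]>lo)&(P[:,2]<hi)]
            if len(q)>15: c,r=circ(q[:,:2]); print(n,th,lo,hi,len(q),"fit",c.round(4),r.round(4),"box",(((q.min(0)+q.max(0))/2)[:2]).round(4),np.ptp(q,0)[:2].round(3),"zmed",np.median(q[:,2]).round(4))
    # upstand: points z .. .05-.062 flat x>0.66
    for lo,hi in [(.01,.045),(.045,.07)]:
      for ylo,yhi in ((-.12,-.03),(.06,.15),(.24,.35)):
        q=W[(W[...,2]>lo)&(W[...,2]<hi)&(W[...,0]>.62)&(W[...,0]<.9)&(W[...,1]>ylo)&(W[...,1]<yhi)]
        if len(q)>10: print(n,"up",lo,ylo,len(q),np.percentile(q,[1,10,50],0)[:,[0,2]].round(4).tolist())
    b=[]
    for y in np.arange(-.1,.33,.02):
        q=W[(W[...,2]>.012)&(W[...,2]<.04)&(W[...,0]>.6)&(abs(W[...,1]-y)<.01)]
        if len(q)>4: b.append((round(y,3),round(np.median(q[:,0]),4),len(q)))
    print(b)
    fl=W[(abs(W[...,0]-.55)<.03)&(abs(W[...,1]-.05)<.04)];print("floor z",np.median(fl[:,2]))
E
```

```text
top pepper_mill 0.005 0.03 86 fit [0.5127 0.1726] 0.0316 box [0.5073 0.1526] [0.051 0.025] zmed 0.02
top pepper_mill 0.03 0.057 112 fit [0.5129 0.1726] 0.0317 box [0.5098 0.1528] [0.056 0.025] zmed 0.0438
top pepper_mill 0.06 0.074 265 fit [0.5124 0.1715] 0.0273 box [0.5113 0.1684] [0.059 0.053] zmed 0.0688
top pepper_mill 0.07 0.085 310 fit [0.5128 0.1723] 0.0234 box [0.5127 0.1676] [0.055 0.048] zmed 0.0764
top pepper_mill 0.14 0.165 94 fit [0.5129 0.1726] 0.0213 box [0.5116 0.1621] [0.039 0.023] zmed 0.1593
top pepper_mill 0.18 0.21 373 fit [0.5126 0.1718] 0.0114 box [0.5129 0.1713] [0.034 0.032] zmed 0.1861
top honey_jar 0.005 0.03 45 fit [0.654  0.0149] 0.0336 box [0.6382 0.0049] [0.036 0.047] zmed 0.0212
top honey_jar 0.03 0.057 183 fit [0.6531 0.0144] 0.0315 box [0.6433 0.011 ] [0.047 0.059] zmed 0.0483
top honey_jar 0.06 0.074 308 fit [0.6503 0.0133] 0.0223 box [0.6529 0.0139] [0.06  0.059] zmed 0.0731
top honey_jar 0.07 0.085 879 fit [0.6523 0.0142] 0.0211 box [0.6529 0.0145] [0.06  0.058] zmed 0.0746
top sugar_pot 0.005 0.03 134 fit [0.6496 0.1945] 0.0351 box [0.65   0.1805
[... 2699 characters left out ...]
5 0.0159] [0.061 0.058] zmed 0.074
scene sugar_pot 0.03 0.057 150 fit [0.6487 0.1923] 0.0324 box [0.6636 0.1961] [0.04  0.059] zmed 0.0521
scene sugar_pot 0.06 0.074 509 fit [0.653  0.1935] 0.0228 box [0.6516 0.1935] [0.061 0.061] zmed 0.0669
scene sugar_pot 0.07 0.085 40 fit [0.6616 0.1966] 0.0127 box [0.6593 0.1983] [0.027 0.046] zmed 0.0752
scene up 0.045 -0.12 369 [[0.6981, 0.0492], [0.7795, 0.0525], [0.7854, 0.0599]]
scene up 0.045 0.06 458 [[0.6923, 0.0491], [0.7728, 0.0527], [0.7778, 0.06]]
scene up 0.045 0.24 717 [[0.6849, 0.0495], [0.765, 0.0531], [0.7705, 0.0598]]
[(np.float64(0.04), np.float64(0.6551), 35), (np.float64(0.22), np.float64(0.6542), 19)]
floor z -0.0018054330586178557
```

The top view shows the mill (foot about 208,270), with the sugar pot (193,193) and honey jar (293,190) at the upstand. The scene view agrees, with the mill at (418,240), and so do the fitted circles:

| Thing | Position (m) |
|---|---|
| Mill | (0.514, 0.172) |
| Goal | about (0.655, 0.103) |
| Face yaw | about +2° |

I'll push in two legs, using slightly open fingertips as a cradle: first at −45° to bring it onto the gap's centreline, then square to the face.

```bash
cat >> h.py <<'E'
def rot(yaw,lean):
    y,l=np.radians([yaw,lean]);u=np.array([np.cos(y),np.sin(y),0]);k=np.array([0,0,1.])
    x=np.cos(l)*u+np.sin(l)*k;z=np.sin(l)*u-np.cos(l)*k
    return np.c_[x,np.cross(z,x),z]
def rows(targets,p0=None,R0=None):
    if p0 is None: s=observe();p0=s["ee_pos"];R0=Ro.from_quat(s["tcp_rot"]).as_matrix()
    for p,yaw,l in targets:
        rv=np.degrees(Ro.from_matrix(R0.T@rot(yaw,l)).as_rotvec())
        print(p,yaw,np.r_[rv.round(1),(R0.T@(np.array(p)-p0)*100).round(2)].tolist())
E
python3 - <<'E'
from h import *
rows([((.36,-.2,.25),-10,10),((.40,.0,.25),-30,20),((.455,.231,.25),-45,20)])
E
```

```text
(0.36, -0.2, 0.25) -10 [-3.1, 9.7, 35.4, 23.89, -21.46, -3.13]
(0.4, 0.0, 0.25) -30 [-9.7, 18.4, 54.9, 36.11, -37.79, -3.13]
(0.455, 0.231, 0.25) -45 [-12.3, 17.4, 69.7, 51.01, -56.28, -3.13]
```

{"method": "play_rows", "body": {"series": [[-3.1,9.7,35.4,23.9,-21.5,-3.1,3.6],[-3.1,9.7,35.4,23.9,-21.5,-3.1,3.6],[-3.1,9.7,35.4,23.9,-21.5,-3.1,3.6],[-3.1,9.7,35.4,23.9,-21.5,-3.1,3.6],[-3.1,9.7,35.4,23.9,-21.5,-3.1,3.6],[-3.1,9.7,35.4,23.9,-21.5,-3.1,3.6],[-9.7,18.4,54.9,36.1,-37.8,-3.1,3.6],[-9.7,18.4,54.9,36.1,-37.8,-3.1,3.6]]}}

```text
clock: 1.7
ee_pos: [0.3696, -0.1391, 0.2485]
tcp_rot: [0.97, -0.196, 0.138, 0.033]
force: [0.0, 0.2, -0.3]
gripper_width: 0.0371
gripper_force: 0.0
```

```bash
python3 - <<'E'
from h import *
rows([((.41,.1,.25),-45,20),((.455,.231,.25),-45,20),((.455,.231,.10),-45,20)])
E
```

```text
(0.41, 0.1, 0.25) -45 [-6.4, 3.5, 21.2, -5.24, -23.6, -1.93]
(0.455, 0.231, 0.25) -45 [-6.4, 3.5, 21.2, -6.1, -37.42, -2.33]
(0.455, 0.231, 0.1) -45 [-6.4, 3.5, 21.2, -10.32, -37.56, 12.07]
```

{"method": "play_rows", "body": {"series": [[-6.4,3.5,21.2,-5.2,-23.6,-1.9,3.6],[-6.4,3.5,21.2,-5.2,-23.6,-1.9,3.6],[-6.4,3.5,21.2,-5.2,-23.6,-1.9,3.6],[-6.4,3.5,21.2,-5.2,-23.6,-1.9,3.6],[-6.4,3.5,21.2,-5.2,-23.6,-1.9,3.6],[-6.4,3.5,21.2,-6.1,-37.4,-2.3,3.6],[-6.4,3.5,21.2,-6.1,-37.4,-2.3,3.6],[-6.4,3.5,21.2,-6.1,-37.4,-2.3,3.6]]}}

```text
clock: 2.5
ee_pos: [0.4303, 0.1428, 0.2488]
tcp_rot: [0.911, -0.374, 0.159, 0.067]
force: [1.8, -1.5, 0.4]
gripper_width: 0.0358
gripper_force: 0.0
```

```bash
python3 - <<'E'
from h import *
rows([((.455,.231,.25),-45,20),((.455,.231,.10),-45,20),((.455,.231,.026),-45,20)])
s,im,d,W=grab("wrist","w1.png")
r=vision.regions_of("wrist","pepper_mill")
for q in r[:2]:
    P=W[q["region"]&(d>0)]
    for lo,hi in [(.01,.057),(.06,.075),(.14,.165),(.18,.21)]:
        k=P[(P[:,2]>lo)&(P[:,2]<hi)]
        if len(k)>20: print(q["p"],lo,len(k),circ(k[:,:2]),((k.min(0)+k.max(0))/2).round(4),np.ptp(k,0).round(3))
E
```

```text
(0.455, 0.231, 0.25) -45 [0.0, 0.1, 0.3, -4.14, -8.01, -1.64]
(0.455, 0.231, 0.1) -45 [0.0, 0.1, 0.3, -9.25, -8.03, 12.46]
(0.455, 0.231, 0.026) -45 [0.0, 0.1, 0.3, -11.77, -8.05, 19.42]
0.91 0.01 274 (array([0.51195465, 0.17176348]), np.float64(0.03191178021200179)) [0.4988 0.1645 0.0335] [0.038 0.049 0.047]
0.91 0.06 906 (array([0.51159025, 0.17145103]), np.float64(0.028208176760356637)) [0.5094 0.1717 0.0675] [0.058 0.062 0.015]
0.91 0.14 272 (array([0.51208137, 0.17166143]), np.float64(0.021523677048050187)) [0.5068 0.1697 0.1555] [0.033 0.04  0.019]
0.91 0.18 2455 (array([0.51157113, 0.17135405]), np.float64(0.012003712182648146)) [0.5118 0.1715 0.1922] [0.035 0.036 0.024]
```

{"method": "play_rows", "body": {"series": [[0,0.1,0.3,-4.1,-8.0,-1.6,3.6],[0,0.1,0.3,-4.1,-8.0,-1.6,3.6],[0,0.1,0.3,-9.3,-8.0,12.5,3.6],[0,0.1,0.3,-9.3,-8.0,12.5,3.6],[0,0.1,0.3,-9.3,-8.0,12.5,3.6],[0,0.1,0.3,-11.8,-8.0,19.4,3.6],[0,0.1,0.3,-11.8,-8.0,19.4,3.6],[0,0.1,0.3,-11.8,-8.0,19.4,3.6]]}}

```text
clock: 3.4
ee_pos: [0.4581, 0.2201, 0.0295]
tcp_rot: [0.914, -0.372, 0.146, 0.066]
force: [-0.5, -0.5, 0.2]
gripper_width: 0.036
gripper_force: 0.0
```

```bash
python3 - <<'E'
from h import *
grab("scene","s2.png");s=observe();p=s["ee_pos"];print(p)
t=np.array([.512,.1716,.026]);u=np.array([.7071,-.7071,0])
rows([(t-u*b+[0,0,0],-45,20) for b in (.050,.036,-.02)])
E
```

```text
[0.4595111  0.22100376 0.03161192]
[0.476645 0.206955 0.026   ] -45 [0.2, 1.4, 0.7, 1.91, -0.2, 1.23]
[0.4865444 0.1970556 0.026    ] -45 [0.2, 1.4, 0.7, 3.24, -0.19, 1.68]
[0.526142 0.157458 0.026   ] -45 [0.2, 1.4, 0.7, 8.55, -0.13, 3.46]
```

View pics/s2.png

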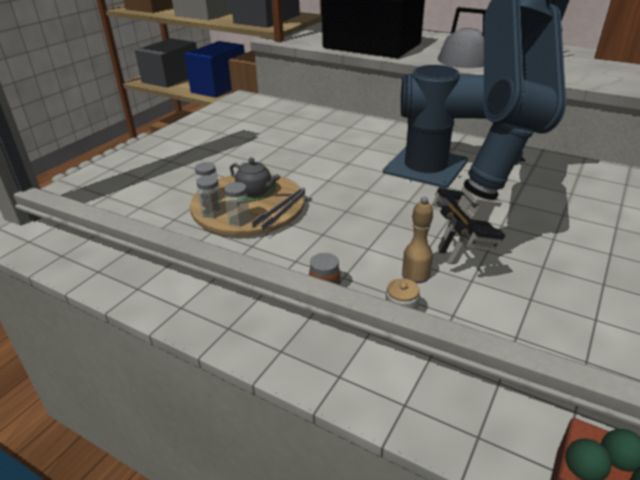

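The hand is down behind the mill (fingers about 455,245), and the mill at (418,240) is untouched. I'll check whether a joint limit caused the 6 mm shortfall.

```bash
python3 - <<'E'
from h import *
s=observe();print(s["qpos"],s["ee_pos"],s["joint_vel"],s["clock"])
vision.get_image("top");s=observe();print(s["ee_pos"])
t=np.array([.512,.1716,.026]);u=np.array([.7071,-.7071,0])
rows([(t-u*b+[0,0,0],-45,20) for b in (.050,.036,-.02)])
E
```

```text
[ 0.448066    0.39234894  1.93489661 -0.45289019  0.76081321  3.11565433] [0.4595111  0.22100376 0.03161192] [ 1.38574405e-02 -4.44852201e-02 -4.01966712e-02  3.33244381e-05
  1.55793675e-02  2.02310955e-03] 3.45
[0.46054176 0.22184814 0.03301525]
[0.476645 0.206955 0.026   ] -45 [0.1, 1.4, 0.6, 1.85, -0.07, 1.36]
[0.4865444 0.1970556 0.026    ] -45 [0.1, 1.4, 0.6, 3.18, -0.05, 1.81]
[0.526142 0.157458 0.026   ] -45 [0.1, 1.4, 0.6, 8.49, 0.0, 3.6]
```

Joint 6 is at its limit at −45°, so I'll push along −40° instead.

```bash
python3 - <<'E'
from h import *
t=np.array([.512,.1716,.026]);u=np.array([.766,-.643,0])
rows([(t-u*b,-40,20) for b in (.058,)])
E
```

```text
[0.467572 0.208894 0.026   ] -40 [1.7, 1.4, -4.1, 1.11, 0.43, 1.12]
```

{"method": "play_rows", "body": {"series": [[1.7,1.4,-4.1,0.6,0.4,0.6,3.6],[1.7,1.4,-4.1,1.1,0.4,1.1,3.6],[1.7,1.4,-4.1,1.1,0.4,1.1,3.6],[1.7,1.4,-4.1,1.1,0.4,1.1,3.6]]}}

```text
clock: 3.9
ee_pos: [0.4683, 0.2102, 0.0268]
tcp_rot: [0.925, -0.337, 0.164, 0.059]
force: [-0.7, -0.0, 0.1]
gripper_width: 0.0358
gripper_force: 0.0
```

```bash
python3 - <<'E'
from h import *
s=observe();print(s["qpos"],s["ee_pos"],s["force"])
t=np.array([.512,.1716,.026]);u=np.array([.766,-.643,0])
rows([(t-u*b,-40,20) for b in (.050,.042,.034,.029,.024,.019,.014,.009)])
E
```

```text
[ 0.4264003   0.3871105   1.97429392 -0.50707797  0.68756898  3.07654783] [0.46827001 0.21023074 0.02681294] [-0.6709026  -0.01937088  0.06829653]
[0.4737  0.20375 0.026  ] -40 [-0.1, -0.0, -0.1, 0.75, 0.15, 0.36]
[0.479828 0.198606 0.026   ] -40 [-0.1, -0.0, -0.1, 1.51, 0.15, 0.64]
[0.485956 0.193462 0.026   ] -40 [-0.1, -0.0, -0.1, 2.26, 0.15, 0.91]
[0.489786 0.190247 0.026   ] -40 [-0.1, -0.0, -0.1, 2.73, 0.15, 1.08]
[0.493616 0.187032 0.026   ] -40 [-0.1, -0.0, -0.1, 3.2, 0.15, 1.25]
[0.497446 0.183817 0.026   ] -40 [-0.1, -0.0, -0.1, 3.67, 0.15, 1.42]
[0.501276 0.180602 0.026   ] -40 [-0.1, -0.0, -0.1, 4.14, 0.15, 1.59]
[0.505106 0.177387 0.026   ] -40 [-0.1, -0.0, -0.1, 4.61, 0.15, 1.77]
```

{"method": "play_rows", "body": {"series": [[0,0,0,0.75,0.15,0.36,3.6],[0,0,0,1.4,0.15,0.6,3.6],[0,0,0,1.9,0.15,0.78,3.6],[0,0,0,2.3,0.15,0.92,3.6],[0,0,0,2.7,0.15,1.07,3.6],[0,0,0,3.1,0.15,1.22,3.6],[0,0,0,3.5,0.15,1.36,3.6],[0,0,0,3.9,0.15,1.5,3.6]]}}

```text
clock: 4.7
ee_pos: [0.4983, 0.1817, 0.0247]
tcp_rot: [0.926, -0.336, 0.163, 0.06]
force: [-2.2, 1.8, 0.0]
gripper_width: 0.0363
gripper_force: 1.0
```

```bash
cat >> h.py <<'E'
def mill(n="scene",fn=None):
    s,im,d,W=grab(n,fn)
    for th in ("pepper_mill","honey_jar","sugar_pot"):
        r=vision.regions_of(n,th)
        if not r: print(th,"none");continue
        P=W[r[0]["region"]&(d>0)]
        k=P[(P[:,2]>.01)&(P[:,2]<.057)];h=P[(P[:,2]>.14)&(P[:,2]<.165)]
        for q in (k,h):
            if len(q)>20: print(n,th,round(r[0]["p"],2),len(q),np.round(circ(q[:,:2])[0],4),circ(q[:,:2])[1].round(4),((q.min(0)+q.max(0))/2).round(4))
E
python3 - <<'E'
from h import *
mill();mill("top")
s=observe();print(s["ee_pos"],s["force"])
t=np.array([.512,.1716,.026]);u=np.array([.766,-.643,0])
rows([(t-u*b,-40,20) for b in (.0,-.005,-.04,-.077)])
E
```

```text
scene pepper_mill 0.91 487 [0.5232 0.1593] 0.0329 [0.52   0.1607 0.0335]
scene pepper_mill 0.91 188 [0.503  0.1517] 0.0416 [0.4971 0.1618 0.1526]
scene honey_jar 0.56 199 [0.6546 0.0147] 0.0312 [0.6629 0.0168 0.0381]
scene sugar_pot 0.75 150 [0.6495 0.1924] 0.032 [0.6652 0.1938 0.0436]
top pepper_mill 0.93 203 [0.5247 0.161 ] 0.0319 [0.5227 0.1572 0.0336]
top pepper_mill 0.93 90 [0.5248 0.1607] 0.0211 [0.5249 0.1524 0.1556]
top honey_jar 0.68 239 [0.6534 0.0148] 0.0321 [0.6452 0.0129 0.0344]
top sugar_pot 0.96 333 [0.6494 0.1944] 0.0347 [0.6493 0.1893 0.0335]
[0.49837204 0.18193983 0.02485382] [-0.53913704  0.15648186  0.01214921]
[0.512  0.1716 0.026 ] -40 [-0.0, 0.0, 0.1, 1.64, -0.08, 0.48]
[0.51583  0.168385 0.026   ] -40 [-0.0, 0.0, 0.1, 2.11, -0.08, 0.65]
[0.54264 0.14588 0.026  ] -40 [-0.0, 0.0, 0.1, 5.4, -0.07, 1.84]
[0.570982 0.122089 0.026   ] -40 [-0.0, 0.0, 0.1, 8.88, -0.07, 3.11]
```

{"method": "play_rows", "body": {"series": [[0,0,0,0.47,0,0.17,3.6],[0,0,0,0.94,0,0.33,3.6],[0,0,0,1.41,0,0.5,3.6],[0,0,0,1.88,0,0.66,3.6],[0,0,0,2.35,0,0.83,3.6],[0,0,0,2.82,0,1.0,3.6],[0,0,0,3.29,0,1.17,3.6],[0,0,0,3.76,0,1.34,3.6]]}}

```text
clock: 5.9
ee_pos: [0.5292, 0.1559, 0.025]
tcp_rot: [0.926, -0.336, 0.163, 0.06]
force: [-1.7, 0.3, -1.1]
gripper_width: 0.0362
gripper_force: 0.7
```

{"method": "play_rows", "body": {"series": [[0,0,0,0.47,0,0.17,3.6],[0,0,0,0.94,0,0.34,3.6],[0,0,0,1.41,0,0.51,3.6],[0,0,0,1.88,0,0.68,3.6],[0,0,0,2.35,0,0.85,3.6],[0,0,0,2.82,0,1.02,3.6],[0,0,0,3.29,0,1.19,3.6],[0,0,0,3.76,0,1.36,3.6]]}}

```text
clock: 6.7
ee_pos: [0.5599, 0.1304, 0.0251]
tcp_rot: [0.926, -0.336, 0.163, 0.059]
force: [-0.7, 0.6, -1.1]
gripper_width: 0.0363
gripper_force: 0.7
```

```bash
python3 - <<'E'
from h import *
mill("scene");mill("top","t3.png")
s=observe();print(s["ee_pos"],s["force"],s["qpos"])
E
```

```text
scene pepper_mill 0.65 473 [0.5876 0.1086] 0.0306 [0.6005 0.112  0.0335]
scene pepper_mill 0.65 178 [0.5885 0.1092] 0.0191 [0.5965 0.1102 0.1526]
scene honey_jar 0.8 198 [0.6548 0.0146] 0.0312 [0.6622 0.0166 0.0377]
scene sugar_pot 0.56 127 [0.6483 0.1917] 0.0328 [0.6663 0.1941 0.0448]
top pepper_mill 0.94 174 [0.5951 0.1215] 0.0448 [0.5925 0.1248 0.0333]
top pepper_mill 0.94 77 [0.5865 0.1094] 0.0214 [0.5842 0.1037 0.1565]
top honey_jar 0.97 273 [0.6574 0.0165] 0.0356 [0.6558 0.0147 0.0332]
top sugar_pot 0.77 326 [0.65   0.1955] 0.0357 [0.6495 0.1983 0.0336]
[0.55976164 0.13077518 0.02534303] [ 0.74770828 -0.03787325  0.21044982] [ 0.20847398  0.43993549  1.88378896 -0.46137539  0.64900943  2.82227575]
```

View pics/t3.png

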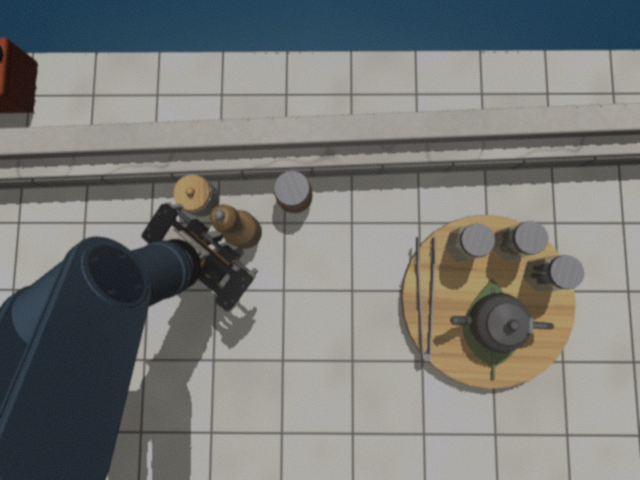

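Top view: the mill is at about (237,228), upright and on the gap's line. Its neighbours, sugar pot (193,193) and honey jar (293,190), are unmoved. The hand's left end is close above the pot, so I'll back off, turn to −5° and push straight in.

```bash
python3 - <<'E'
from h import *
rows([((.530,.156,.026),-40,20),((.515,.115,.026),-5,20),((.54,.113,.026),-5,20)])
E
```

```text
(0.53, 0.156, 0.026) -40 [-0.0, -0.0, 0.1, -3.64, -0.03, -1.4]
(0.515, 0.115, 0.026) -5 [11.9, -0.0, -32.8, -2.25, 4.08, -0.89]
(0.54, 0.113, 0.026) -5 [11.9, -0.0, -32.8, -0.33, 2.63, -0.19]
```

{"method": "play_rows", "body": {"series": [[0,0,0,-1.8,0,-0.7,3.6],[0,0,0,-3.6,0,-1.4,3.6],[11.9,0,-32.8,-2.25,4.1,-0.9,3.6],[11.9,0,-32.8,-2.25,4.1,-0.9,3.6],[11.9,0,-32.8,-2.25,4.1,-0.9,3.6],[11.9,0,-32.8,-2.25,4.1,-0.9,3.6],[11.9,0,-32.8,-2.25,4.1,-0.9,3.6],[11.9,0,-32.8,-2.25,4.1,-0.9,3.6]]}}

```text
clock: 7.9
ee_pos: [0.5146, 0.114, 0.0262]
tcp_rot: [0.984, -0.043, 0.173, 0.008]
force: [0.3, -0.5, 0.4]
gripper_width: 0.0361
gripper_force: 0.0
```

```bash
python3 - <<'E'
from h import *
mill("scene");mill("top")
s=observe();print(s["ee_pos"],s["force"],s["qpos"][5])
u=np.array([np.cos(np.radians(5)),-np.sin(np.radians(5)),0])
rows([(np.array([.587,.109,.026])-u*b,-5,20) for b in (.045,.036,-.034)])
E
```

```text
scene pepper_mill 0.88 472 [0.5884 0.1082] 0.0305 [0.5997 0.1103 0.0335]
scene pepper_mill 0.88 186 [0.5888 0.1082] 0.0194 [0.5985 0.1092 0.1525]
scene honey_jar 0.72 195 [0.6546 0.0152] 0.0307 [0.6617 0.0192 0.0391]
scene sugar_pot 0.64 174 [0.6483 0.1918] 0.033 [0.6626 0.1927 0.0383]
top pepper_mill 0.97 169 [0.5934 0.1226] 0.0451 [0.5881 0.1252 0.0338]
top pepper_mill 0.97 76 [0.5864 0.1096] 0.0214 [0.5829 0.1036 0.1564]
top honey_jar 0.62 240 [0.6542 0.0152] 0.0328 [0.6556 0.0142 0.0333]
top sugar_pot 0.95 328 [0.6481 0.1929] 0.0332 [0.6468 0.1873 0.0336]
[0.51472028 0.11511152 0.02587312] [0.00067373 0.38733193 0.08694924] 1.8033319243733583
[0.54217124 0.11292201 0.026     ] -5 [0.1, 0.0, -0.0, 2.59, -0.02, 0.93]
[0.55113699 0.11213761 0.026     ] -5 [0.1, 0.0, -0.0, 3.44, -0.02, 1.23]
[0.62087062 0.1060367  0.026     ] -5 [0.1, 0.0, -0.0, 10.02, -0.03, 3.62]
```

{"method": "play_rows", "body": {"series": [[0,0,0,1.3,0,0.47,3.6],[0,0,0,2.5,0,0.9,3.6],[0,0,0,3.1,0,1.12,3.6],[0,0,0,3.5,0,1.26,3.6],[0,0,0,3.9,0,1.4,3.6],[0,0,0,4.3,0,1.55,3.6],[0,0,0,4.7,0,1.69,3.6],[0,0,0,5.1,0,1.84,3.6]]}}

```text
clock: 9.1
ee_pos: [0.5686, 0.11, 0.0258]
tcp_rot: [0.984, -0.043, 0.173, 0.008]
force: [-2.2, -0.4, -0.9]
gripper_width: 0.0357
gripper_force: 1.2
```

{"method": "play_rows", "body": {"series": [[0,0,0,0.4,0,0.14,3.6],[0,0,0,0.8,0,0.29,3.6],[0,0,0,1.2,0,0.43,3.6],[0,0,0,1.6,0,0.58,3.6],[0,0,0,2.0,0,0.73,3.6],[0,0,0,2.4,0,0.87,3.6],[0,0,0,2.8,0,1.02,3.6],[0,0,0,3.2,0,1.16,3.6]]}}

```text
clock: 9.9
ee_pos: [0.603, 0.107, 0.026]
tcp_rot: [0.984, -0.043, 0.173, 0.008]
force: [-1.6, 0.7, -2.1]
gripper_width: 0.0359
gripper_force: 0.9
```

```bash
python3 - <<'E'
from h import *
mill("scene","s4.png");mill("top")
s=observe();print(s["ee_pos"],s["force"])
E
```

```text
scene pepper_mill 0.97 318 [0.6361 0.1031] 0.0323 [0.6403 0.1059 0.0335]
scene pepper_mill 0.97 192 [0.6263 0.0987] 0.0309 [0.6225 0.1055 0.1524]
scene honey_jar 0.74 192 [0.6543 0.0151] 0.0308 [0.6603 0.019  0.0367]
scene sugar_pot 0.62 179 [0.6482 0.1915] 0.0331 [0.6616 0.1927 0.0394]
top pepper_mill 0.97 88 [0.6433 0.1159] 0.0434 [0.6512 0.118  0.0343]
top pepper_mill 0.97 85 [0.6372 0.1047] 0.0213 [0.6338 0.0982 0.1543]
top honey_jar 0.56 265 [0.6558 0.0158] 0.0342 [0.6553 0.0142 0.0338]
top sugar_pot 0.73 187 [0.6484 0.1912] 0.0316 [0.6486 0.171  0.034 ]
[0.60298534 0.10703056 0.02643033] [ 0.09438542  0.05411307 -0.21312407]
```

View pics/s4.png

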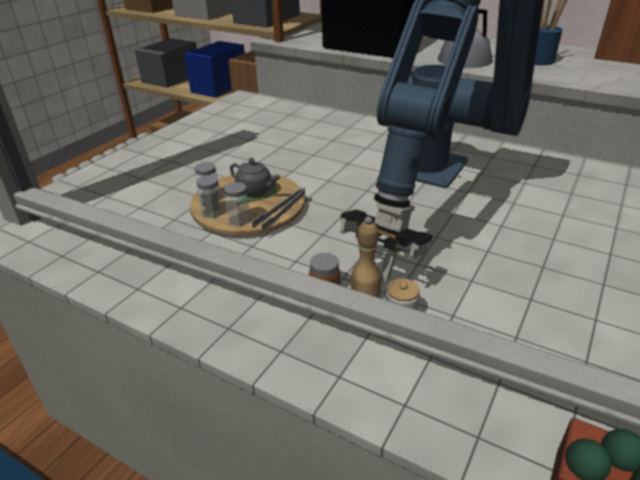

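The scene view shows the mill upright at (366,260) between the two jars, about 18 mm short of the face. Last stretch in small steps.

{"method": "play_rows", "body": {"series": [[0,0,0,0.2,0,0.07,3.6],[0,0,0,0.4,0,0.15,3.6],[0,0,0,0.6,0,0.22,3.6],[0,0,0,0.8,0,0.3,3.6],[0,0,0,1.0,0,0.37,3.6],[0,0,0,1.2,0,0.44,3.6],[0,0,0,1.4,0,0.52,3.6]]}}

```text
clock: 11.0
ee_pos: [0.6176, 0.1057, 0.0259]
tcp_rot: [0.984, -0.043, 0.173, 0.008]
force: [-3.1, -0.4, 1.2]
gripper_width: 0.0362
gripper_force: 1.3
```

{"method": "play_rows", "body": {"series": [[0,0,0,0.1,0,0.04,3.6],[0,0,0,0.2,0,0.07,3.6]]}}

```text
clock: 11.2
ee_pos: [0.6197, 0.1055, 0.0259]
tcp_rot: [0.984, -0.043, 0.173, 0.008]
force: [-2.7, 0.4, 1.7]
gripper_width: 0.0357
gripper_force: 1.3
```

{"method": "play_rows", "body": {"series": [[0,0,0,0.1,0,0.04,3.6]]}}

```text
clock: 11.3
ee_pos: [0.6207, 0.1054, 0.0259]
tcp_rot: [0.984, -0.043, 0.173, 0.008]
force: [-2.7, 0.2, 1.2]
gripper_width: 0.0358
gripper_force: 1.3
```

{"method": "play_rows", "body": {"series": [[0,0,0,0.1,0,0.04,3.6]]}}

```text
clock: 11.4
ee_pos: [0.6218, 0.1053, 0.0259]
tcp_rot: [0.984, -0.043, 0.173, 0.008]
force: [-3.4, 0.8, 1.8]
gripper_width: 0.0361
gripper_force: 1.3
```

{"method": "play_rows", "body": {"series": [[0,0,0,0.07,0,0.025,3.6]]}}

```text
clock: 11.5
ee_pos: [0.6223, 0.1053, 0.0258]
tcp_rot: [0.984, -0.043, 0.173, 0.008]
force: [-5.0, -0.4, 3.0]
gripper_width: 0.0357
gripper_force: 2.1
```

{"method": "play_rows", "body": {"series": [[0,0,0,0.07,0,0.025,3.6]]}}

```text
clock: 11.6
ee_pos: [0.6225, 0.1052, 0.0256]
tcp_rot: [0.984, -0.043, 0.172, 0.008]
force: [-6.5, 0.8, 3.4]
gripper_width: 0.0359
gripper_force: 3.2
```

Force is rising while travel has stopped, so the foot has met the face. One more small nudge, then a straight retreat and a check.

{"method": "play_rows", "body": {"series": [[0,0,0,0.05,0,0.02,3.6],[0,0,0,0.05,0,0.02,3.6]]}}

```text
clock: 11.8
ee_pos: [0.6226, 0.1052, 0.0255]
tcp_rot: [0.984, -0.043, 0.172, 0.008]
force: [-5.6, 0.2, 4.2]
gripper_width: 0.0359
gripper_force: 3.4
```

{"method": "play_rows", "body": {"series": [[0,0,0,-0.5,0,-0.18,3.6],[0,0,0,-1.5,0,-0.54,3.6],[0,0,0,-3.5,0,-1.27,3.6],[0,0,0,-6.0,0,-2.18,3.6],[0,0,0,-9.0,0,-3.28,3.6],[0,0,0,-12.0,0,-4.4,3.6],[0,0,0,-12.0,0,-4.4,3.6]]}}

```text
clock: 12.5
ee_pos: [0.4908, 0.1167, 0.0251]
tcp_rot: [0.984, -0.043, 0.171, 0.008]
force: [-0.3, -0.6, 0.3]
gripper_width: 0.0361
gripper_force: 0.0
```

```bash
python3 - <<'E'
from h import *
mill("scene","s5.png");mill("top","t5.png");mill("wrist","w5.png")
s,im,d,W=grab("top")
q=W[(W[...,2]>.012)&(W[...,2]<.04)&(W[...,0]>.66)&(W[...,1]>-.1)&(W[...,1]<.33)]
print(np.polyfit(q[:,1],q[:,0],1), np.polyval(np.polyfit(q[:,1],q[:,0],1),.105))
s=observe();print(s["ee_pos"],s["force"],s["clock"])
a=cv2.imread('pics/t5.png')[130:290,130:350];b=cv2.imread('pics/s5.png')[190:320,290:470]
cv2.imwrite('pics/c5.png',np.hstack([cv2.resize(a,(400,300)),cv2.resize(b,(400,300))]))
E
```

```text
scene pepper_mill 0.83 99 [0.6563 0.1017] 0.0311 [0.6651 0.107  0.0381]
scene pepper_mill 0.83 197 [0.6569 0.1019] 0.0201 [0.6649 0.1022 0.1525]
scene honey_jar 0.92 190 [0.6538 0.0142] 0.0315 [0.6622 0.0161 0.0404]
scene sugar_pot 0.56 171 [0.6486 0.1916] 0.0329 [0.6627 0.1923 0.0408]
top pepper_mill 0.97 217 [0.6554 0.1033] 0.0319 [0.6479 0.0969 0.0337]
top pepper_mill 0.97 97 [0.6554 0.1034] 0.0213 [0.6508 0.1012 0.1554]
top honey_jar 0.96 287 [0.657  0.0163] 0.0353 [0.6567 0.0141 0.0332]
top sugar_pot 0.82 336 [0.6484 0.193 ] 0.0334 [0.6493 0.1872 0.0335]
wrist pepper_mill 0.92 4752 [0.6548 0.1023] 0.0318 [0.6342 0.1029 0.0307]
wrist honey_jar 0.62 3787 [0.6534 0.0143] 0.0335 [0.6318 0.0193 0.027 ]
wrist sugar_pot 0.62 8067 [0.6476 0.1921] 0.0335 [0.6331 0.1893 0.0335]
[-0.03812883  0.69087665] 0.6868731207424744
[0.4965844  0.11627068 0.0261632 ] [ 0.79502675 -0.13230242  1.00205514] 13.15
```

View pics/c5.png

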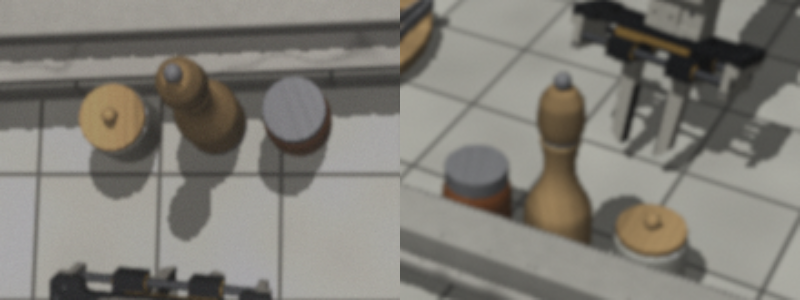

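The mill stands upright in the gap with its foot against the face (axis 0.655, face 0.687). It is about 25 mm clear of each neighbour, and neither of them has moved. I'll lift the hand away and hand in.

{"method": "play_rows", "body": {"series": [[0,0,0,-2,0,-5,3.6],[0,0,0,-2,0,-10,3.6],[0,0,0,-2,0,-14,3.6],[0,0,0,-2,0,-14,3.6],[0,0,0,-2,0,-14,3.6]]}}

```text
clock: 13.65
ee_pos: [0.4308, 0.1224, 0.1523]
tcp_rot: [0.984, -0.043, 0.175, 0.008]
force: [0.0, 0.3, 0.4]
gripper_width: 0.0357
gripper_force: 0.0
```

```bash
python3 -c "
from h import *
mill('top');print(env.close_job())"
```

```text
top pepper_mill 0.87 217 [0.656  0.1037] 0.0324 [0.6574 0.0969 0.0338]
top pepper_mill 0.87 88 [0.6554 0.1032] 0.0213 [0.6501 0.0965 0.1552]
top honey_jar 0.6 268 [0.6542 0.0151] 0.0329 [0.6556 0.0141 0.0336]
top sugar_pot 0.98 323 [0.6483 0.1929] 0.0332 [0.6467 0.184  0.0335]
the job is handed in; nothing more can be done
None
```

The pepper mill stands upright in its gap with its foot against the upstand, clear of both neighbours, which have not moved; the hand is away and the job was handed in at about 14 s.

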